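# Put the lustre tin away in the push-to-open drawer

### The job

Put the small brass tin of lustre away in the low wooden cabinet, whose drawer has no handle but a push-to-open catch. Press the drawer front in only until you feel the catch come up against its stop, without shoving it hard, then get your fingers out of the way so that the drawer springs fully open by itself; set the tin upright in the square well in the drawer, let go of it, and push the drawer gently in to its stop and release it so that the catch holds it shut. Leave the other things on the bench where they are.

Things in the scene. Friction and masses are not known exactly. Their poses are not given: they have to be found in the camera images.
- cabinet: low one-drawer cabinet of brown wood, 170 deep (its x), 190 wide (its y), 64 mm high, fixed to the bench, flat test tiles on top. Origin: centre of its underside. Its -x side, with the drawer front, faces the robot; the drawer is pushed in along +x. To shut the drawer, push it in until it stops, 7 to 13 mm beyond shut, and release it: it comes back to shut and holds. One more push reopens it
- drawer_slide (a joint): drawer travel in m along the cabinet's -x: 0 shut on its catch, 0.085 fully open on its stop, negative while pressed in beyond shut. A spring drives it out with about 6 N all the way, damped (50 N per m/s), so that it opens at about 0.1 m/s in a second or so. More than 18 N on the drawer is too hard (rubbing along its face included)
- drawer: the drawer; axes and origin those of the cabinet when shut. Front panel 171 wide, 28 thick, 41 mm high (14 to 54 mm above the bench), no handle, 19 mm proud of the cabinet when shut and still 5 mm proud when pressed in fully. Behind it an open box, 161 mm wide inside, side walls 46 mm above the bench
- drawer_face (a point): centre of the front's outer face, 34 mm above the bench; axes as the cabinet's: press along +x. From shut the catch frees the drawer only if pressed right to the catch's stop, 5 to 13 mm in (set by a hidden screw, cannot be seen, but felt: 6 to 7 N on the way, then rising steeply), and the drawer opens when it is then released; released too early it stays shut
- tin_well (a point): centre of the floor of the square well, 39 x 39 mm, sides along the drawer's x and y, 8 mm deep in a flat wooden insert: floor 17.5 mm above the bench, insert's top 25.5 mm. It lies 61 mm behind the front's outer face (33 mm behind its inner one) and 20 mm to +y of the drawer's middle; the side wall at +y is 60 mm away. A trough with a fixed wax stick lies at -y
- lustre_tin: small gold-coloured square brass tin, 34 x 34 mm and 20 mm high, sides along its x and y, with a round cap of 18 mm on top (28 mm in all), 40 to 90 g. Origin at the centre of its underside; stands upright on the bench
- polishing_stone: bystander: black pebble, 33x47x22 mm, on the bench; origin at the centre of its underside
- wax_long: bystander: yellow wax stick, 19x62x10 mm, lying; origin at the centre of its underside
- trim_tool: bystander: loop tool with a wooden handle, 99x134x10 mm, lying; origin at the centre of its underside
- agate_cup: bystander: marbled cup, 126 mm across, 96 mm high; origin at the centre of its underside

How it is judged:
By the outcome, as a careful person would: the job done as asked, in the order asked, and still so for the second after the job is handed in, with the robot touching nothing.
It also fails if it takes over 72 s, if anything falls off the work surface, if the arm or the gripper's body presses on something with over 40 N, if the wrist force passes 120 N, or if a joint passes its speed limit or range.

### The arm

A 6-joint arm with a two-finger parallel gripper is mounted at the origin on a cart in front of the work surface, level with it; the furniture and walls round the work are solid. World frame = base frame: x ahead of the robot, y to its left, z up, the work surface at z = 0. Lengths are in mm, angles in rad, forces in N, time in s.
With the tool pointing down it reaches from about 300 to 775 mm from the base axis. Payload 14.6 kg.
Tool frame: the origin (TCP) lies midway between the tips of the shut fingers; the grasp point (between the pads) lies 19 mm behind it (manip.hold_point_z is the distance from the TCP to the grasp point, in mm); z points along the fingers, y is the direction in which the jaws open and shut (so a half turn about z gives the same grasp; the last joint's range is limited). The gripper opens to 94 mm and grips with 3 to 60 N. Pads are 16 mm wide; open, the fingers measure 119 mm over their backs; the gripper's body (75 mm by 177 mm) begins 78 mm behind the grasp point.
Start: joints at [-1.336, 0.3, 1.521, -0, 1.321, -0.067], TCP at [163.475, -525.134, 205.446] pointing down, gripper open.
Joint ranges: [-3.03, 3.03], [-0.79, 2.21], [0.23, 2.52], [-1.04, 4.18], [0, 3.07], [-2.55, 2.55]. Speed limits (rad/s): [2.22, 2.22, 2.57, 3.14, 3.14, 3.14].

### API

Orientations are given as [roll, pitch, yaw] about the fixed x, y, z axes, in that order (R = Rz(yaw) Ry(pitch) Rx(roll)).
In Python, from cell import manip gives the robot as it stands.
- The arm moves only by the shell command python3 -m crank 'ROWS' [OPENING] [FORCE]. ROWS is JSON, a list of rows, each an object with "offset": the shift along the world's x, y, z in m, a list of three; "spin": the turn about the world's z in degrees. In form: [{"offset": [dx, dy, dz], "spin": spin}, ...]. A call has exactly 8 rows; each row is the pose to reach, as a shift and turn from the pose measured when the call began; what a row does not reach only later rows make up. A row lasts 1/12 s, in which the tool goes at most 41.7 mm and 7.16 degrees, less where a joint would pass 70% of its speed; a pose out of reach is approached as far as the arm can. A call with a gripper value outside its range is refused whole. OPENING is the opening, from 0 (shut) to 1 (fully open), set as the call begins (- or left out, the last holds). The fingers move at their own pace and stop on an object; FORCE is the grip in N (left out, the last holds). Time passes only in rows, so rows that repeat a pose let the fingers close, or fill a call up. It gives the time, the measured TCP pose, the force and the opening at its end, in the units of the state.
- manip.read_state(): the state, without advancing time (a new reading comes with each control period).
- manip.camera(name): name is "scene" or "top"; returns a dict with "pixels" (384x512x3 uint8, red, green, blue), "fx", "fy", "cx", "cy" (pixels), "extrinsics" (4x4, takes a point from world to camera coordinates). Camera axes: x right, y down, z forward; pixel columns grow to the right and rows downward; lengths in mm; the calibration is good to about 2 mm. A picture is of the moment at which its call begins. There is no depth.
- manip.sign_off(): hands the job in, once; it reports no verdict.
Trained networks look in a picture, given as the dict that the camera call returned (one of the last four; its "shot" number tells which), for a name from the list of things; names that differ only in an ending like _2 or _b are one class to them, and where a whole thing is asked for, a point or a joint stands for the part that bears it (a point fixed in the world has none). Each returns a list of dicts, best first, with "conf" (0 to 1); they miss things now and then, are a little off and sometimes report something else, mostly with a low value. They report only what shows in the picture. A call takes as long as a camera call.
- manip.search_frame(picture, name): "location" ([x, y, z] in mm, in world coordinates, good to about 4 mm: the middle of the surface that is visible of it).
- manip.masks_of(picture, name): "mask" (384x512 bool, what is visible of it).
The state is a dict: "clock": time; "joints": joint angles; "qd": joint speeds; "effort": joint torques, N m; "eef_pos": TCP position; "eef_rot": TCP orientation; "wrist_force": force on the tool from outside, world axes, zero at the start; "moment": the same for the moment, N m; "finger_gap": finger opening in mm.
Only numpy, scipy, OpenCV 4.12 (cv2) and the standard library are available. Lean on these libraries where they do the work, as an engineer would, in place of code of your own. Each camera call takes 0.05 s, during which the arm holds its last target. There are 200 camera calls.

## Working session

There is one attempt and no reset: what is moved stays moved. The work goes in short steps, Python scripts to look and compute and a shell command to move; the robot and the scene stay as the last step left them, time stands still between calls to the robot, and variables do not carry over. Pictures are saved under pics/ and viewed, about 8 in all and at most 12, crops included, and the job is handed in when it is done.

```bash
ls; mkdir -p pics
cat > h.py <<'E'
import numpy as np, cv2
from cell import manip
def snap(cam,fn=None):
    p=manip.camera(cam)
    if fn: cv2.imwrite('pics/'+fn,cv2.cvtColor(p['pixels'],cv2.COLOR_RGB2BGR))
    return p
def ray(p,u,v,z):
    E=np.array(p['extrinsics']);R=E[:3,:3];c=-R.T@E[:3,3]
    d=R.T@np.array([(u-p['cx'])/p['fx'],(v-p['cy'])/p['fy'],1.])
    return c+d*(z-c[2])/d[2]
def proj(p,X):
    E=np.array(p['extrinsics']);q=E[:3,:3]@np.array(X,float)+E[:3,3]
    return np.array([p['fx']*q[0]/q[2]+p['cx'],p['fy']*q[1]/q[2]+p['cy']])
E
python3 - <<'E'
from h import *
s=manip.read_state();print({k:np.round(v,3) for k,v in s.items()})
a=snap('scene','s0.png');b=snap('top','t0.png')
for nm in ['cabinet','drawer','lustre_tin','polishing_stone','wax_long','trim_tool','agate_cup']:
    for p,l in((a,'s'),(b,'t')):
        r=manip.search_frame(p,nm);print(nm,l,[(np.round(x['location']),round(x['conf'],2),) for x in r[:2]])
cv2.imwrite('pics/both.png',cv2.cvtColor(np.hstack([a['pixels'],b['pixels']]),cv2.COLOR_RGB2BGR)[:, :])
im=cv2.imread('pics/both.png');cv2.imwrite('pics/both.png',im)
E
```

```text
pics
{'clock': np.float64(0.0), 'joints': array([-1.336,  0.3  ,  1.522, -0.   ,  1.321, -0.067]), 'qd': array([ 0.001, -0.003, -0.002,  0.   , -0.   , -0.   ]), 'effort': array([ 2.0000e-03, -5.3180e+01, -3.5274e+01,  7.1000e-02,  2.4000e-02,
       -0.0000e+00]), 'eef_pos': array([ 163.413, -524.879,  204.867]), 'eef_rot': array([-3.14 , -0.   ,  0.302]), 'wrist_force': array([0.726, 0.445, 0.058]), 'moment': array([-0.062,  0.029,  0.004]), 'finger_gap': np.float64(94.054)}
cabinet s [(array([687., 296.,  63.]), 0.97)]
cabinet t [(array([707., 280.,  60.]), 0.72)]
drawer s [(array([617., 290.,  52.]), 0.89)]
drawer t [(array([623., 280.,  54.]), 0.63)]
lustre_tin s [(array([ 496., -160.,   18.]), 0.64)]
lustre_tin t [(array([ 496., -160.,   19.]), 0.65)]
polishing_stone s [(array([533., -18.,  20.]), 0.64)]
polishing_stone t [(array([545., -24.,  24.]), 0.67)]
wax_long s [(array([ 637., -264.,   14.]), 0.48)]
wax_long t [(array([ 644., -262.,   14.]), 0.39), (array([626., 282.,  53.]), 0.22)]
trim_tool s []
trim_tool t [(array([659., -84.,  13.]), 0.76)]
agate_cup s [(array([ 615., -416.,   64.]), 0.6)]
agate_cup t []
```

View pics/t0.png

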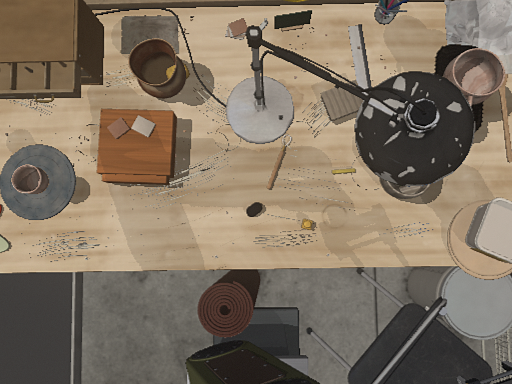

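View pics/s0.png

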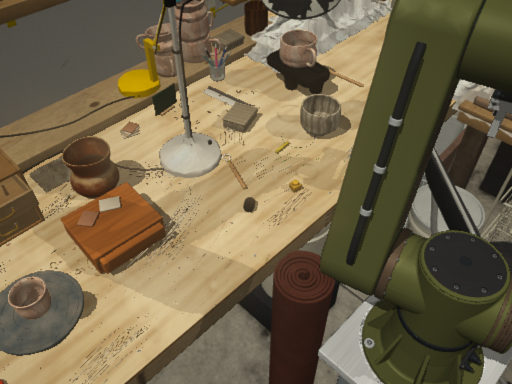

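Top: cabinet at (137,145), slightly rotated; tin at (307,224), stone (254,210), tool (277,165). Scene: cabinet (113,225), tin (295,185). Next, precise poses.

Run:
```python
from h import *
a=snap('scene');b=snap('top')
def crop(p,x,y,w,h,s): return cv2.resize(p['pixels'][y:y+h,x:x+w],None,fx=s,fy=s,interpolation=cv2.INTER_CUBIC)
A=crop(b,90,98,95,95,4);B=crop(b,290,208,38,38,10);C=crop(a,55,175,120,100,4)[:380];D=crop(a,278,170,32,32,7)
im=np.zeros((600,790,3),np.uint8)
im[:380,:380]=A;im[:380,400:780]=B[:, :];im[382:600,:224]=D[:218];
cc=cv2.resize(C,(350,218*350//350));im[382:600,300:650]=cc
cv2.imwrite('pics/c1.png',im[:,:,::-1])
for p in(a,b):
  print('z of px',np.linalg.norm(ray(p,256,192,0)-(-np.array(p['extrinsics'])[:3,:3].T@np.array(p['extrinsics'])[:3,3]))/p['fx'])
  for nm in ['cabinet','drawer','lustre_tin','agate_cup','polishing_stone']:
    r=manip.masks_of(p,nm)
    if not r: continue
    m=r[0]['mask'].astype(np.uint8);c,_=cv2.findContours(m,0,2);c=max(c,key=cv2.contourArea)
    z={'cabinet':64,'drawer':54,'lustre_tin':20}.get(nm,10)
    w=np.array([ray(p,*q[0],z)[:2] for q in c],np.float32)
    print(nm,r[0]['conf'],m.sum(),cv2.boundingRect(c),'worldrect',cv2.minAreaRect(w))
```

```text
z of px 2.8130010934777814
cabinet 0.63 5536 (62, 183, 103, 89) worldrect ((694.7484130859375, 286.71612548828125), (201.33631896972656, 226.17889404296875), 87.61078643798828)
drawer 0.91 1234 (99, 222, 67, 51) worldrect ((615.260009765625, 290.3467712402344), (175.62680053710938, 52.9849739074707), 87.40453338623047)
lustre_tin 0.62 106 (289, 180, 12, 12) worldrect ((495.43463134765625, -160.90757751464844), (35.217010498046875, 36.05717849731445), 78.11846923828125)
agate_cup 0.61 1395 (300, 94, 41, 42) worldrect ((663.313232421875, -478.3731689453125), (133.11679077148438, 228.36068725585938), 37.401371002197266)
polishing_stone 0.44 150 (243, 197, 12, 15) worldrect ((544.29541015625, -26.91990852355957), (29.886249542236328, 51.45814514160156), 44.66385269165039)
z of px 2.710958934189798
cabinet 0.9 5711 (96, 108, 82, 77) worldrect ((712.1574096679688, 278.2702331542969), (207.4998016357422, 198.96572875976562), 87.15579986572266)
drawer 0.77 554 (102, 174, 67, 10) worldrect ((626.4496459960938, 284.055908203125), (174.01144409179688, 22.706735610961914), 87.29997253417969)
lustre_tin 0.65 76 (302, 219, 9, 10) worldrect ((502.3860168457031, -162.58700561523438), (21.169898986816406, 23.832765579223633), 88.54952239990234)
agate_cup 0.94 538 (380, 178, 49, 22) worldrect ((588.2907104492188, -425.2365417480469), (129.29153442382812, 47.66790008544922), 81.5745849609375)
polishing_stone 0.69 174 (246, 202, 16, 15) worldrect ((542.5436401367188, -23.69594955444336), (30.407896041870117, 45.49687194824219), 44.070125579833984)
```

View pics/c1.png

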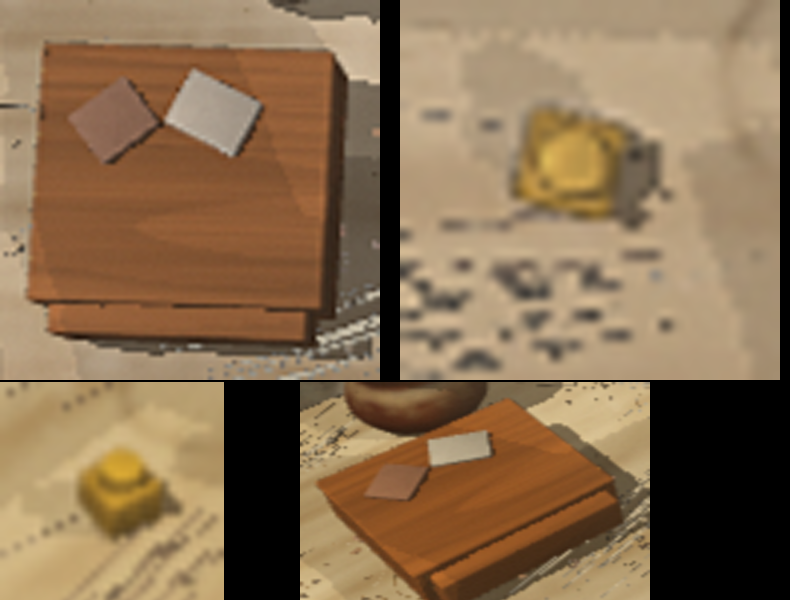

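Crop: cabinet top corners at (44,42),(334,52),(322,310),(28,299) of the 4x panel; drawer outer top edge (50,333)-(312,345); tin top corners at (130,105),(232,120),(222,217),(113,200) of the 10x panel.

Run:
```python
from h import *
b=snap('top')
def W(pts,ox,oy,s,z): return np.array([ray(b,ox+(x+.5)/s-.5,oy+(y+.5)/s-.5,z)[:2] for x,y in pts])
def yaw(v): return np.degrees(np.arctan2(v[1],v[0]))
c=W([(44,42),(334,52),(322,310),(28,299)],90,98,4,64)
print(c.round(1),c.mean(0),'yaw',yaw(c[0]-c[1])-90,yaw(c[3]-c[2])-90,yaw(c[0]-c[3]),yaw(c[1]-c[2]),[np.linalg.norm(c[i]-c[i-1]) for i in range(4)])
d=W([(50,333),(312,345)],90,98,4,54);print('drawer',d,d.mean(0),yaw(d[0]-d[1])-90,np.linalg.norm(d[0]-d[1]))
t=W([(130,105),(232,120),(222,217),(113,200)],290,208,10,20)
print('tin',t.round(1),t.mean(0),yaw(t[0]-t[1])-90,yaw(t[3]-t[2])-90,yaw(t[0]-t[3]),yaw(t[1]-t[2]),[np.linalg.norm(t[i]-t[i-1]) for i in range(4)])
```

```text
[[813.6 373.4]
 [802.9 181.9]
 [632.3 189.6]
 [643.1 381.5]] [722.98213211 281.59974987] yaw -3.193723209954385 -3.2078993390445163 -2.7082322535575925 -2.5991787100592734 [np.float64(170.71549002734437), np.float64(191.86549197099365), np.float64(170.7661071083547), np.float64(192.19093880475944)]
drawer [[621.78620547 370.2644019 ]
 [610.75775276 198.18257776]] [616.27197912 284.22348983] -3.6669811356132698 172.43486007276005
tin [[ 517.  -153.8]
 [ 512.5 -180.7]
 [ 486.9 -177.4]
 [ 491.9 -148.7]] [ 502.09144875 -165.16115162] -9.354142182782766 -9.819718668615707 -11.494998246343043 -7.354696850324256 [np.float64(25.572892379765847), np.float64(27.265480495877235), np.float64(25.807394739717786), np.float64(29.12216582025278)]
```

```bash
python3 -m crank '[{"offset":[0.008,0.017,0],"spin":-1},{"offset":[0.024,0.051,0],"spin":-3},{"offset":[0.040,0.085,0],"spin":-6},{"offset":[0.056,0.119,0],"spin":-9},{"offset":[0.072,0.153,0],"spin":-12},{"offset":[0.088,0.187,0],"spin":-15},{"offset":[0.104,0.221,0],"spin":-18},{"offset":[0.120,0.255,0],"spin":-20}]' 0 20
python3 -m crank '[{"offset":[0.016,0.034,0],"spin":0},{"offset":[0.032,0.068,0],"spin":0},{"offset":[0.048,0.102,0],"spin":0},{"offset":[0.064,0.136,0],"spin":0},{"offset":[0.080,0.170,0],"spin":0},{"offset":[0.096,0.204,0],"spin":0},{"offset":[0.112,0.238,0],"spin":0},{"offset":[0.128,0.272,0],"spin":0}]'
```

```text
clock: 2.12
eef_pos: [283.8, -268.5, 205.6]
eef_rot: [3.141, -0.0, -0.051]
wrist_force: [0.5, -0.5, -0.6]
finger_gap: 44.0
clock: 2.78
eef_pos: [412.2, 5.5, 205.9]
eef_rot: [3.141, -0.001, -0.05]
wrist_force: [0.5, -1.4, 0.4]
finger_gap: 0.0
```

```bash
python3 -m crank '[{"offset":[0.018,0.034,0],"spin":0},{"offset":[0.037,0.070,0],"spin":0},{"offset":[0.056,0.105,0],"spin":0},{"offset":[0.074,0.140,0],"spin":0},{"offset":[0.092,0.175,0],"spin":0},{"offset":[0.111,0.210,0],"spin":0},{"offset":[0.130,0.245,0],"spin":0},{"offset":[0.148,0.280,0],"spin":0}]'
python3 -m crank '[{"offset":[0,0,-0.015],"spin":0},{"offset":[0,0,-0.040],"spin":0},{"offset":[0,0,-0.070],"spin":0},{"offset":[0,0,-0.100],"spin":0},{"offset":[0,0,-0.130],"spin":0},{"offset":[0,0,-0.155],"spin":0},{"offset":[0,0,-0.170],"spin":0},{"offset":[0,0,-0.178],"spin":0}]'
python3 - <<'E'
from h import *
a=snap('scene');b=snap('top')
A=cv2.resize(a['pixels'][170:300,50:220],None,fx=2.4,fy=2.4,interpolation=cv2.INTER_CUBIC)
B=cv2.resize(b['pixels'][120:250,80:230],None,fx=2.4,fy=2.4,interpolation=cv2.INTER_CUBIC)
cv2.imwrite('pics/c2.png',np.hstack([A,B])[:,:,::-1])
print(manip.read_state()['wrist_force'])
E
```

```text
clock: 3.45
eef_pos: [560.8, 287.5, 205.7]
eef_rot: [3.141, -0.001, -0.05]
wrist_force: [-0.9, 0.5, 0.1]
finger_gap: 0.2
clock: 4.12
eef_pos: [559.7, 287.0, 25.1]
eef_rot: [3.14, 0.002, -0.05]
wrist_force: [0.0, -0.1, 0.2]
finger_gap: 0.4
[-0.10419748  0.18877594  0.62174711]
```

View pics/c2.png

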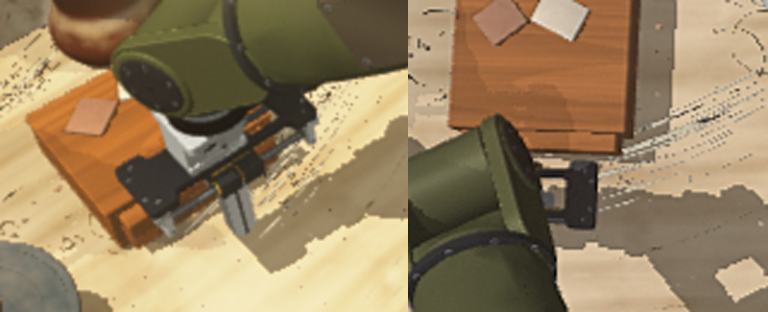

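Pictures show the shut fingers in front of the drawer middle, clear of it. Approach gently.

```bash
python3 -m crank '[{"offset":[0.004,0,0],"spin":0},{"offset":[0.010,0,0],"spin":0},{"offset":[0.016,-0.001,0],"spin":0},{"offset":[0.022,-0.001,0],"spin":0},{"offset":[0.027,-0.001,0],"spin":0},{"offset":[0.031,-0.002,0],"spin":0},{"offset":[0.034,-0.002,0],"spin":0},{"offset":[0.036,-0.002,0],"spin":0}]'
python3 -m crank '[{"offset":[0.0005,0,0],"spin":0},{"offset":[0.001,0,0],"spin":0},{"offset":[0.0015,0,0],"spin":0},{"offset":[0.002,0,0],"spin":0},{"offset":[0.0025,0,0],"spin":0},{"offset":[0.003,0,0],"spin":0},{"offset":[0.0035,0,0],"spin":0},{"offset":[0.004,0,0],"spin":0}]'
```

```text
clock: 4.88
eef_pos: [596.7, 285.1, 26.6]
eef_rot: [3.14, 0.001, -0.05]
wrist_force: [-0.3, 0.2, 0.6]
finger_gap: 0.4
clock: 5.55
eef_pos: [600.7, 285.1, 26.6]
eef_rot: [3.14, 0.0, -0.05]
wrist_force: [0.6, 1.4, -0.5]
finger_gap: 0.7
```

```bash
python3 -m crank '[{"offset":[0.0005,0,0],"spin":0},{"offset":[0.001,0,0],"spin":0},{"offset":[0.0015,0,0],"spin":0},{"offset":[0.002,0,0],"spin":0},{"offset":[0.0025,0,0],"spin":0},{"offset":[0.003,0,0],"spin":0},{"offset":[0.0035,0,0],"spin":0},{"offset":[0.004,0,0],"spin":0}]'
python3 -c "
from cell import manip
print(manip.read_state()['wrist_force'])"
```

```text
clock: 6.22
eef_pos: [604.8, 285.2, 26.6]
eef_rot: [3.14, 0.0, -0.05]
wrist_force: [0.2, -0.5, -0.1]
finger_gap: 0.4
[ 0.22570617 -0.48535768 -0.10993884]
```

```bash
python3 -m crank '[{"offset":[0.0005,0,0],"spin":0},{"offset":[0.001,0,0],"spin":0},{"offset":[0.0015,0,0],"spin":0},{"offset":[0.002,0,0],"spin":0},{"offset":[0.0025,0,0],"spin":0},{"offset":[0.003,0,0],"spin":0},{"offset":[0.0035,0,0],"spin":0},{"offset":[0.004,0,0],"spin":0}]'
```

```text
clock: 6.88
eef_pos: [608.1, 285.1, 26.6]
eef_rot: [3.14, 0.002, -0.05]
wrist_force: [-6.0, -2.6, 5.1]
finger_gap: 0.6
```

```bash
python3 -m crank '[{"offset":[0.0003,0,0],"spin":0},{"offset":[0.0006,0,0],"spin":0},{"offset":[0.0009,0,0],"spin":0},{"offset":[0.0012,0,0],"spin":0},{"offset":[0.0015,0,0],"spin":0},{"offset":[0.0018,0,0],"spin":0},{"offset":[0.002,0,0],"spin":0},{"offset":[0.002,0,0],"spin":0}]'
```

```text
clock: 7.55
eef_pos: [609.5, 284.9, 26.6]
eef_rot: [3.139, 0.004, -0.05]
wrist_force: [-6.1, -2.1, 4.3]
finger_gap: 0.5
```

```bash
python3 -m crank '[{"offset":[0.0003,0,0],"spin":0},{"offset":[0.0006,0,0],"spin":0},{"offset":[0.0009,0,0],"spin":0},{"offset":[0.0012,0,0],"spin":0},{"offset":[0.0015,0,0],"spin":0},{"offset":[0.0018,0,0],"spin":0},{"offset":[0.002,0,0],"spin":0},{"offset":[0.002,0,0],"spin":0}]'
```

```text
clock: 8.22
eef_pos: [610.9, 284.9, 26.7]
eef_rot: [3.138, 0.005, -0.05]
wrist_force: [-6.8, -1.5, 4.1]
finger_gap: 0.4
```

```bash
python3 -m crank '[{"offset":[0.0003,0,0],"spin":0},{"offset":[0.0006,0,0],"spin":0},{"offset":[0.0009,0,0],"spin":0},{"offset":[0.0012,0,0],"spin":0},{"offset":[0.0015,0,0],"spin":0},{"offset":[0.0018,0,0],"spin":0},{"offset":[0.002,0,0],"spin":0},{"offset":[0.002,0,0],"spin":0}]'
```

```text
clock: 8.88
eef_pos: [612.3, 284.8, 26.6]
eef_rot: [3.138, 0.007, -0.05]
wrist_force: [-7.1, -1.3, 3.4]
finger_gap: 0.6
```

```bash
python3 -m crank '[{"offset":[0.0003,0,0],"spin":0},{"offset":[0.0005,0,0],"spin":0},{"offset":[0.0007,0,0],"spin":0},{"offset":[0.0009,0,0],"spin":0},{"offset":[0.0011,0,0],"spin":0},{"offset":[0.0013,0,0],"spin":0},{"offset":[0.0015,0,0],"spin":0},{"offset":[0.0015,0,0],"spin":0}]'
```

```text
clock: 9.55
eef_pos: [613.1, 284.7, 26.6]
eef_rot: [3.137, 0.009, -0.05]
wrist_force: [-6.9, -1.4, 3.9]
finger_gap: 0.5
```

```bash
python3 -m crank '[{"offset":[0.0003,0,0],"spin":0},{"offset":[0.0005,0,0],"spin":0},{"offset":[0.0007,0,0],"spin":0},{"offset":[0.0009,0,0],"spin":0},{"offset":[0.0011,0,0],"spin":0},{"offset":[0.0013,0,0],"spin":0},{"offset":[0.0015,0,0],"spin":0},{"offset":[0.0015,0,0],"spin":0}]'
```

```text
clock: 10.22
eef_pos: [614.0, 284.7, 26.7]
eef_rot: [3.137, 0.01, -0.05]
wrist_force: [-6.9, -3.1, 3.7]
finger_gap: 0.4
```

```bash
python3 -m crank '[{"offset":[0.0003,0,0],"spin":0},{"offset":[0.0006,0,0],"spin":0},{"offset":[0.0009,0,0],"spin":0},{"offset":[0.0012,0,0],"spin":0},{"offset":[0.0015,0,0],"spin":0},{"offset":[0.0017,0,0],"spin":0},{"offset":[0.0018,0,0],"spin":0},{"offset":[0.0018,0,0],"spin":0}]'
```

```text
clock: 10.88
eef_pos: [615.2, 284.6, 26.7]
eef_rot: [3.136, 0.012, -0.05]
wrist_force: [-6.6, -1.7, 4.0]
finger_gap: 0.4
```

```bash
python3 -m crank '[{"offset":[0.0003,0,0],"spin":0},{"offset":[0.0006,0,0],"spin":0},{"offset":[0.0009,0,0],"spin":0},{"offset":[0.0012,0,0],"spin":0},{"offset":[0.0014,0,0],"spin":0},{"offset":[0.0015,0,0],"spin":0},{"offset":[0.0016,0,0],"spin":0},{"offset":[0.0016,0,0],"spin":0}]'
```

```text
clock: 11.55
eef_pos: [616.1, 284.5, 26.7]
eef_rot: [3.136, 0.014, -0.05]
wrist_force: [-7.0, -1.5, 4.7]
finger_gap: 0.4
```

```bash
python3 -m crank '[{"offset":[0.0003,0,0],"spin":0},{"offset":[0.0006,0,0],"spin":0},{"offset":[0.0009,0,0],"spin":0},{"offset":[0.0012,0,0],"spin":0},{"offset":[0.0014,0,0],"spin":0},{"offset":[0.0015,0,0],"spin":0},{"offset":[0.0016,0,0],"spin":0},{"offset":[0.0016,0,0],"spin":0}]'
```

```text
clock: 12.22
eef_pos: [616.9, 284.5, 26.7]
eef_rot: [3.135, 0.016, -0.049]
wrist_force: [-8.3, -2.7, 4.4]
finger_gap: 0.7
```

```bash
python3 -m crank '[{"offset":[0.0002,0,0],"spin":0},{"offset":[0.0004,0,0],"spin":0},{"offset":[0.0006,0,0],"spin":0},{"offset":[0.0008,0,0],"spin":0},{"offset":[0.0010,0,0],"spin":0},{"offset":[0.0012,0,0],"spin":0},{"offset":[0.0013,0,0],"spin":0},{"offset":[0.0013,0,0],"spin":0}]'
```

```text
clock: 12.88
eef_pos: [617.0, 284.5, 26.7]
eef_rot: [3.134, 0.019, -0.049]
wrist_force: [-10.3, -2.7, 6.9]
finger_gap: 0.2
```

Stop felt (10 N, no further motion). Retreat fast.

```bash
python3 -m crank '[{"offset":[-0.020,0.001,0],"spin":0},{"offset":[-0.050,0.002,0],"spin":0},{"offset":[-0.085,0.004,0],"spin":0},{"offset":[-0.115,0.006,0],"spin":0},{"offset":[-0.140,0.007,0.010],"spin":0},{"offset":[-0.150,0.008,0.040],"spin":0},{"offset":[-0.150,0.008,0.080],"spin":0},{"offset":[-0.150,0.008,0.120],"spin":0}]'
python3 -m crank '[{"offset":[0.002,-0.017,0],"spin":0},{"offset":[0.005,-0.050,0],"spin":0},{"offset":[0.008,-0.085,0],"spin":0},{"offset":[0.012,-0.120,0],"spin":0},{"offset":[0.016,-0.160,0],"spin":-1},{"offset":[0.020,-0.200,0],"spin":-3},{"offset":[0.023,-0.240,0],"spin":-5},{"offset":[0.026,-0.280,0],"spin":-7}]' 1
python3 - <<'E'
from h import *
a=snap('scene');b=snap('top')
A=cv2.resize(a['pixels'][160:300,50:210],None,fx=2.4,fy=2.4,interpolation=cv2.INTER_CUBIC)
B=cv2.resize(b['pixels'][95:235,80:240],None,fx=2.4,fy=2.4,interpolation=cv2.INTER_CUBIC)
cv2.imwrite('pics/c3.png',np.hstack([A,B])[:,:,::-1])
E
```

```text
clock: 13.55
eef_pos: [466.0, 292.4, 148.1]
eef_rot: [3.133, 0.02, -0.048]
wrist_force: [1.2, 0.4, 0.4]
finger_gap: 0.1
clock: 14.22
eef_pos: [492.0, 10.5, 148.4]
eef_rot: [3.133, 0.019, -0.172]
wrist_force: [0.4, 0.8, 0.6]
finger_gap: 50.5
```

View pics/c3.png

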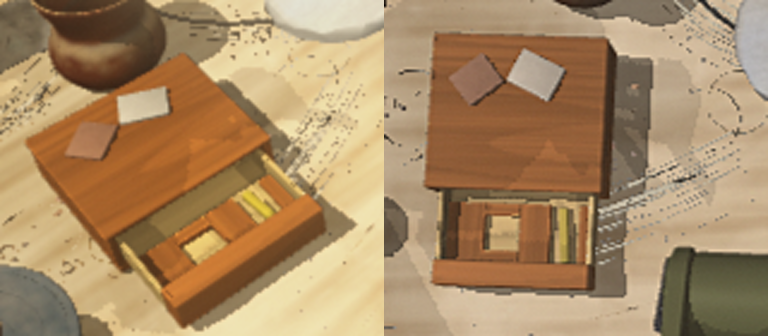

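Drawer is open (well at about (510,235) in the right panel). Now the tin: first centre it across x with the jaws turned 90°, then across y.

```bash
python3 -m crank '[{"offset":[0.001,-0.010,0],"spin":6},{"offset":[0.002,-0.030,0],"spin":13},{"offset":[0.003,-0.055,0],"spin":20},{"offset":[0.004,-0.080,0],"spin":27},{"offset":[0.005,-0.105,0],"spin":34},{"offset":[0.006,-0.130,0],"spin":41},{"offset":[0.007,-0.155,0],"spin":48},{"offset":[0.007,-0.172,0],"spin":55}]'
python3 -m crank '[{"offset":[0,0,-0.005],"spin":7},{"offset":[0,0,-0.015],"spin":14},{"offset":[0,0,-0.030],"spin":21},{"offset":[0,0,-0.045],"spin":28},{"offset":[0,0,-0.060],"spin":35},{"offset":[0,0,-0.075],"spin":35},{"offset":[0,0,-0.085],"spin":35},{"offset":[0,0,-0.090],"spin":35}]'
python3 - <<'E'
from h import *
a=snap('scene');b=snap('top')
print(manip.read_state()['eef_pos'])
for p in(a,b):
  for n in['lustre_tin','tin_well']:
    print(n,[(np.round(x['location']),round(x['conf'],2)) for x in manip.search_frame(p,n)[:2]])
A=cv2.resize(a['pixels'][150:220,260:340],None,fx=5,fy=5,interpolation=cv2.INTER_CUBIC)
B=cv2.resize(b['pixels'][158:228,100:180],None,fx=5,fy=5,interpolation=cv2.INTER_CUBIC)
cv2.imwrite('pics/c4.png',np.hstack([A,B])[:,:,::-1])
E
```

```text
clock: 14.98
eef_pos: [499.5, -165.5, 148.4]
eef_rot: [3.132, 0.019, 0.789]
wrist_force: [0.5, -0.2, -0.4]
finger_gap: 94.2
clock: 15.65
eef_pos: [499.3, -164.9, 57.2]
eef_rot: [3.134, 0.018, 1.399]
wrist_force: [0.2, -1.3, 0.6]
finger_gap: 94.1
[ 499.45145847 -165.13381563   57.93617462]
lustre_tin []
tin_well [(array([586., 292.,  25.]), 0.81)]
lustre_tin []
tin_well [(array([582., 289.,  24.]), 0.85)]
```

View pics/c4.png

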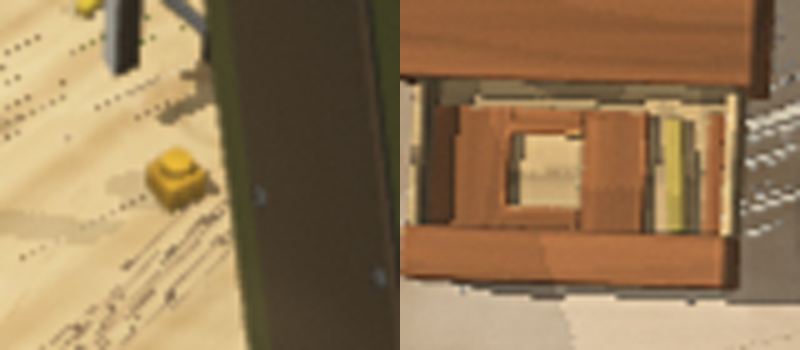

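Run:
```python
from h import *
a=snap('scene');b=snap('top')
P=lambda x,y,ox,oy,s:(ox+(x+.5)/s-.5,oy+(y+.5)/s-.5)
w=np.array([ray(b,*P(x,y,100,158,5),25.5)[:2] for x,y in [(508,133),(583,133),(583,208),(508,208)]]);print('well',w.round(1),w.mean(0))
f=np.array([ray(b,*P(x,y,100,158,5),54)[:2] for x,y in [(404,276),(734,287)]]);print('open front edge',f,f.mean(0))
E_=np.array([-3*np.pi/180]);
for X in[(499,-162),(496,-160),(502,-165)]:
  q=[proj(a,(*X,z)) for z in(0,20,28)];print(X,[((u-260)*5+2,(v-150)*5+2) for u,v in q])
for p in(a,b):
  r=manip.masks_of(p,'tin_well')
  if r:
    m=r[0]['mask'].astype(np.uint8);ys,xs=np.nonzero(m);print('mask',m.sum(),(xs.min(),xs.max(),ys.min(),ys.max()),ray(p,xs.mean(),ys.mean(),21.5))
```

```text
well [[611.6 114.3]
 [610.8  74.3]
 [570.7  74.6]
 [571.4 114.5]] [591.12836743  94.42515254]
open front edge [[534.60077356 164.80738302]
 [525.96093748  -6.53148453]] [530.28085552  79.13794925]
(499, -162) [(np.float64(170.6736708356122), np.float64(199.0520222473182)), (np.float64(172.71184400791964), np.float64(174.14448138755898)), (np.float64(173.53941541449854), np.float64(164.03112649514793))]
(496, -160) [(np.float64(172.33450637278975), np.float64(203.54500079991408)), (np.float64(174.3943766072327), np.float64(178.63885144393248)), (np.float64(175.23078132054377), np.float64(168.52577715243154))]
(502, -165) [(np.float64(170.18782914121186), np.float64(193.6735030453998)), (np.float64(172.21621812175994), np.float64(168.76436171668527)), (np.float64(173.03978915463443), np.float64(158.65069641440056))]
mask 3491 (np.int64(97), np.int64(185), np.int64(222), np.int64(295)) [595.273336   287.73350957  21.5       ]
mask 2734 (np.int64(100), np.int64(168), np.int64(173), np.int64(215)) [587.86266476 293.87070735  21.5       ]
```

```bash
python3 - <<'E'
from h import *
b=snap('top')
P=lambda x,y:(100+(x+.5)/5-.5,158+(y+.5)/5-.5)
w=np.array([ray(b,*P(x,y),25.5)[:2] for x,y in [(108,133),(183,133),(183,208),(108,208)]]);print('well',w.round(1),w.mean(0))
f=np.array([ray(b,*P(x,y),54)[:2] for x,y in [(4,276),(334,287)]]);print('open front edge',f,f.mean(0))
E
python3 -m crank '[{"offset":[0,0,-0.006],"spin":0},{"offset":[0,0,-0.014],"spin":0},{"offset":[0,0,-0.022],"spin":0},{"offset":[0,0,-0.030],"spin":0},{"offset":[0,0,-0.037],"spin":0},{"offset":[0,0,-0.043],"spin":0},{"offset":[0,0,-0.047],"spin":0},{"offset":[0,0,-0.048],"spin":0}]'
python3 -m crank '[{"offset":[0,0,0],"spin":0},{"offset":[0,0,0],"spin":0},{"offset":[0,0,0],"spin":0},{"offset":[0,0,0],"spin":0},{"offset":[0,0,0],"spin":0},{"offset":[0,0,0],"spin":0},{"offset":[0,0,0],"spin":0},{"offset":[0,0,0],"spin":0}]' 0.3 5
python3 -m crank '[{"offset":[0,0,0],"spin":0},{"offset":[0,0,0],"spin":0},{"offset":[0,0,0],"spin":0},{"offset":[0,0,0],"spin":0},{"offset":[0,0,0],"spin":0},{"offset":[0,0,0],"spin":0},{"offset":[0,0,0],"spin":0},{"offset":[0,0,0],"spin":0}]' 0.3 5
```

```text
well [[615.4 328.7]
 [614.7 288.4]
 [574.5 288.1]
 [575.2 328.3]] [594.95523814 308.40531372]
open front edge [[538.18390555 373.62583164]
 [529.510797   201.25856416]] [533.84735128 287.4421979 ]
clock: 16.87
eef_pos: [499.3, -165.4, 9.8]
eef_rot: [3.133, 0.019, 1.399]
wrist_force: [0.3, -0.3, -0.5]
finger_gap: 93.7
clock: 17.53
eef_pos: [499.4, -165.4, 9.8]
eef_rot: [3.133, 0.019, 1.399]
wrist_force: [-0.1, -0.5, -0.6]
finger_gap: 43.9
clock: 18.2
eef_pos: [499.3, -165.4, 9.8]
eef_rot: [3.133, 0.019, 1.399]
wrist_force: [0.2, -1.0, -0.3]
finger_gap: 28.4
```

Run:
```python
from h import *
a=snap('scene');b=snap('top')
for p in(a,b):
  print([(np.round(x['location']),round(x['conf'],2)) for x in manip.search_frame(p,'lustre_tin')[:2]], proj(p,manip.read_state()['eef_pos']))
A=cv2.resize(a['pixels'][150:220,260:340],None,fx=5,fy=5,interpolation=cv2.INTER_CUBIC)
B=cv2.resize(b['pixels'][190:260,270:350],None,fx=5,fy=5,interpolation=cv2.INTER_CUBIC)
cv2.imwrite('pics/c5.png',np.hstack([A,B])[:,:,::-1])
```

```text
[(array([ 501., -158.,   22.]), 0.46)] [294.64824063 186.29554222]
[] [306.80924656 224.73202121]
```

View pics/c5.png

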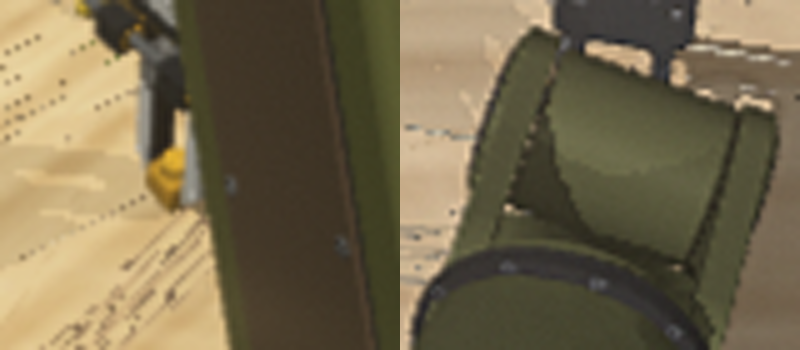

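```bash
python3 -m crank '[{"offset":[0,0,0],"spin":0},{"offset":[0,0,0],"spin":0},{"offset":[0,0,0],"spin":0},{"offset":[0,0,0],"spin":0},{"offset":[0,0,0],"spin":0},{"offset":[0,0,0],"spin":0},{"offset":[0,0,0],"spin":0},{"offset":[0,0,0],"spin":0}]' 0.22 5
```

```text
clock: 19.07
eef_pos: [499.4, -165.4, 9.8]
eef_rot: [3.133, 0.019, 1.399]
wrist_force: [-0.8, 0.2, 0.3]
finger_gap: 26.9
```

```bash
python3 -m crank '[{"offset":[0,0,0],"spin":0},{"offset":[0,0,0],"spin":0},{"offset":[0,0,0],"spin":0},{"offset":[0,0,0],"spin":0},{"offset":[0,0,0],"spin":-7},{"offset":[0,0,0],"spin":-14},{"offset":[0,0,0],"spin":-21},{"offset":[0,0,0],"spin":-28}]' 0.7 5
python3 -m crank '[{"offset":[0,0,0],"spin":-7},{"offset":[0,0,0],"spin":-14},{"offset":[0,0,0],"spin":-21},{"offset":[0,0,0],"spin":-28},{"offset":[0,0,0],"spin":-35},{"offset":[0,0,0],"spin":-42},{"offset":[0,0,0],"spin":-49},{"offset":[0,0,0],"spin":-56}]'
python3 -m crank '[{"offset":[0,0,0],"spin":-6},{"offset":[0,0,0],"spin":-6},{"offset":[0,0,0],"spin":-6},{"offset":[0,0,0],"spin":-6},{"offset":[0,0,0],"spin":-6},{"offset":[0,0,0],"spin":-6},{"offset":[0,0,0],"spin":-6},{"offset":[0,0,0],"spin":-6}]' 0.2 12
python3 -m crank '[{"offset":[0,0,0],"spin":0},{"offset":[0,0,0],"spin":0},{"offset":[0,0,0],"spin":0},{"offset":[0,0,0],"spin":0},{"offset":[0,0,0],"spin":0},{"offset":[0,0,0],"spin":0},{"offset":[0,0,0],"spin":0},{"offset":[0,0,0],"spin":0}]' 0.2 12
```

```text
clock: 19.73
eef_pos: [499.3, -165.4, 9.9]
eef_rot: [3.133, 0.019, 0.905]
wrist_force: [-0.8, -0.7, 0.3]
finger_gap: 65.8
clock: 20.4
eef_pos: [499.4, -165.4, 9.9]
eef_rot: [3.133, 0.019, -0.079]
wrist_force: [0.2, 0.3, -0.5]
finger_gap: 65.5
clock: 21.07
eef_pos: [499.4, -165.4, 9.8]
eef_rot: [3.133, 0.019, -0.183]
wrist_force: [-0.2, 0.6, -0.2]
finger_gap: 25.9
clock: 21.73
eef_pos: [499.3, -165.4, 9.8]
eef_rot: [3.133, 0.019, -0.183]
wrist_force: [-0.5, -0.4, 0.0]
finger_gap: 26.4
```

```bash
python3 -m crank '[{"offset":[0,0,0.004],"spin":0},{"offset":[0,0,0.010],"spin":0},{"offset":[0,0,0.025],"spin":0},{"offset":[0,0,0.045],"spin":1},{"offset":[0,0,0.070],"spin":3},{"offset":[0,0,0.095],"spin":5},{"offset":[0,0,0.115],"spin":7},{"offset":[0,0,0.130],"spin":7.5}]'
python3 -m crank '[{"offset":[0,0.010,0],"spin":0},{"offset":[0.001,0.030,0],"spin":0},{"offset":[0.002,0.055,0],"spin":0},{"offset":[0.003,0.085,0],"spin":0},{"offset":[0.004,0.115,0],"spin":0},{"offset":[0.005,0.145,0],"spin":0},{"offset":[0.006,0.175,0],"spin":0},{"offset":[0.006,0.190,0],"spin":0}]'
python3 - <<'E'
from h import *
a=snap('scene');b=snap('top')
print(manip.read_state()['finger_gap'])
th=np.radians(-3);R=np.array([[np.cos(th),-np.sin(th)],[np.sin(th),np.cos(th)]])
c=np.array([595.5,308.])
def draw(p,x,y,w,h,s):
  im=cv2.resize(p['pixels'][y:y+h,x:x+w],None,fx=s,fy=s,interpolation=cv2.INTER_CUBIC)
  for pts,z in(([(-19.5,-19.5),(19.5,-19.5),(19.5,19.5),(-19.5,19.5)],25.5),([(-61,-105.5),(-61,65.5),(-33,65.5),(-33,-105.5)],54)):
    q=np.array([(proj(p,(*(c+R@np.array(k)),z))-[x,y]+.5)*s-.5 for k in pts])
    cv2.polylines(im,[q.round().astype(int)],True,(0,255,255) if z<30 else (0,0,255),1)
  return im
A=draw(a,75,215,85,85,4.5);B=draw(b,95,155,85,85,4.5)
e=proj(a,manip.read_state()['eef_pos']).astype(int);print(e)
C=cv2.resize(a['pixels'][max(e[1]-25,0):e[1]+25,max(e[0]-25,0):e[0]+25],(190,190),interpolation=cv2.INTER_CUBIC)
im=np.zeros((580,A.shape[1]*2,3),np.uint8);im[:A.shape[0]]=np.hstack([A,B]);im[385:575,:190]=C
cv2.imwrite('pics/c6.png',im[:,:,::-1])
E
```

```text
clock: 22.4
eef_pos: [499.7, -165.5, 142.5]
eef_rot: [3.132, 0.016, -0.05]
wrist_force: [0.4, -0.2, -0.2]
finger_gap: 25.8
clock: 23.07
eef_pos: [505.1, 27.8, 142.0]
eef_rot: [3.132, 0.017, -0.048]
wrist_force: [-0.2, -0.4, -0.1]
finger_gap: 25.9
26.02818693704578
[243 187]
```

View pics/c6.png

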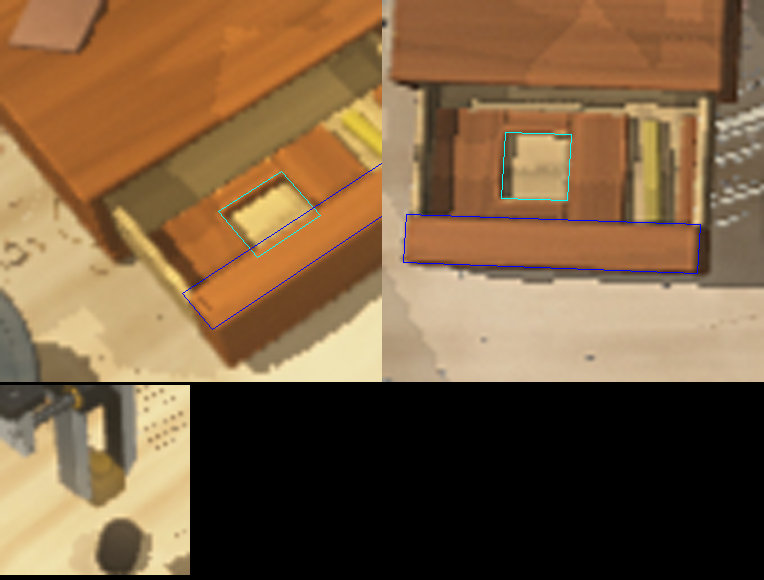

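```bash
python3 -m crank '[{"offset":[0.006,0.017,0],"spin":0},{"offset":[0.016,0.050,0],"spin":0},{"offset":[0.028,0.087,0],"spin":0},{"offset":[0.040,0.124,0],"spin":0},{"offset":[0.052,0.161,0],"spin":0},{"offset":[0.064,0.198,0],"spin":0},{"offset":[0.076,0.235,0],"spin":0},{"offset":[0.086,0.266,0],"spin":0}]'
python3 -m crank '[{"offset":[0.003,0.008,0],"spin":0},{"offset":[0.0044,0.0142,0],"spin":0},{"offset":[0.0044,0.0142,-0.010],"spin":0},{"offset":[0.0044,0.0142,-0.025],"spin":0},{"offset":[0.0044,0.0142,-0.045],"spin":0},{"offset":[0.0044,0.0142,-0.060],"spin":0},{"offset":[0.0044,0.0142,-0.070],"spin":0},{"offset":[0.0044,0.0142,-0.075],"spin":0}]'
python3 - <<'E'
from h import *
s=manip.read_state();print(s['eef_pos'],s['finger_gap'])
E
```

```text
clock: 23.83
eef_pos: [591.4, 294.7, 141.3]
eef_rot: [3.132, 0.018, -0.047]
wrist_force: [0.1, -0.6, -0.2]
finger_gap: 26.1
clock: 24.5
eef_pos: [595.3, 307.3, 64.4]
eef_rot: [3.131, 0.02, -0.049]
wrist_force: [0.8, 0.1, -0.2]
finger_gap: 26.3
[595.29326518 307.28952013  64.4021478 ] 26.292004969637567
```

```bash
python3 -m crank '[{"offset":[0.0002,0.0007,-0.004],"spin":0},{"offset":[0.0002,0.0007,-0.009],"spin":0},{"offset":[0.0002,0.0007,-0.014],"spin":0},{"offset":[0.0002,0.0007,-0.019],"spin":0},{"offset":[0.0002,0.0007,-0.023],"spin":0},{"offset":[0.0002,0.0007,-0.026],"spin":0},{"offset":[0.0002,0.0007,-0.027],"spin":0},{"offset":[0.0002,0.0007,-0.028],"spin":0}]'
python3 - <<'E'
from h import *
a=snap('scene');b=snap('top')
A=cv2.resize(a['pixels'][205:285,85:165],None,fx=6,fy=6,interpolation=cv2.INTER_CUBIC)
cv2.imwrite('pics/c7.png',A[:,:,::-1])
E
```

```text
clock: 25.17
eef_pos: [595.5, 308.1, 36.3]
eef_rot: [3.131, 0.02, -0.049]
wrist_force: [0.1, 0.6, -0.4]
finger_gap: 26.2
```

View pics/c7.png

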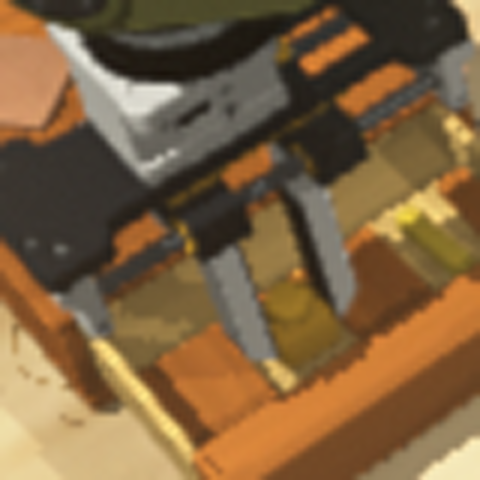

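The tin hangs centred over the well between the fingers ((300,310) in the crop). Lower slowly.

```bash
python3 -m crank '[{"offset":[0,0,-0.001],"spin":0},{"offset":[0,0,-0.002],"spin":0},{"offset":[0,0,-0.003],"spin":0},{"offset":[0,0,-0.004],"spin":0},{"offset":[0,0,-0.005],"spin":0},{"offset":[0,0,-0.006],"spin":0},{"offset":[0,0,-0.007],"spin":0},{"offset":[0,0,-0.0075],"spin":0}]'
```

```text
clock: 25.93
eef_pos: [595.5, 308.0, 28.7]
eef_rot: [3.131, 0.02, -0.049]
wrist_force: [-0.5, 0.2, -1.3]
finger_gap: 25.8
```

```bash
python3 -m crank '[{"offset":[0,0,-0.0002],"spin":0},{"offset":[0,0,-0.0004],"spin":0},{"offset":[0,0,-0.0006],"spin":0},{"offset":[0,0,-0.0008],"spin":0},{"offset":[0,0,-0.001],"spin":0},{"offset":[0,0,-0.0012],"spin":0},{"offset":[0,0,-0.0014],"spin":0},{"offset":[0,0,-0.0014],"spin":0}]'
```

```text
clock: 26.6
eef_pos: [595.5, 308.1, 27.4]
eef_rot: [3.131, 0.02, -0.049]
wrist_force: [-0.2, -0.1, 0.1]
finger_gap: 25.9
```

```bash
python3 -m crank '[{"offset":[0,0,-0.0002],"spin":0},{"offset":[0,0,-0.0004],"spin":0},{"offset":[0,0,-0.0005],"spin":0},{"offset":[0,0,-0.0006],"spin":0},{"offset":[0,0,-0.0007],"spin":0},{"offset":[0,0,-0.0007],"spin":0},{"offset":[0,0,-0.0007],"spin":0},{"offset":[0,0,-0.0007],"spin":0}]'
python3 -m crank '[{"offset":[0,0,0],"spin":0},{"offset":[0,0,0],"spin":0},{"offset":[0,0,0],"spin":0},{"offset":[0,0,0],"spin":0},{"offset":[0,0,0],"spin":0},{"offset":[0,0,0],"spin":0},{"offset":[0,0,0],"spin":0},{"offset":[0,0,0],"spin":0}]' 0.5
python3 -m crank '[{"offset":[0,0,0.005],"spin":0},{"offset":[0,0,0.015],"spin":0},{"offset":[0,0,0.030],"spin":0},{"offset":[0,0,0.050],"spin":0},{"offset":[0,0,0.070],"spin":0},{"offset":[0,0,0.085],"spin":0},{"offset":[-0.015,0,0.095],"spin":0},{"offset":[-0.040,0,0.100],"spin":0}]'
python3 -m crank '[{"offset":[-0.030,0,0],"spin":0},{"offset":[-0.060,0,0],"spin":0},{"offset":[-0.085,-0.010,0],"spin":0},{"offset":[-0.090,-0.030,0],"spin":0},{"offset":[-0.090,-0.060,0],"spin":0},{"offset":[-0.090,-0.095,0],"spin":0},{"offset":[-0.090,-0.125,0],"spin":0},{"offset":[-0.090,-0.140,0],"spin":0}]' 0
python3 - <<'E'
from h import *
a=snap('scene');b=snap('top')
for p in(a,b): print([(np.round(x['location']),round(x['conf'],2)) for x in manip.search_frame(p,'lustre_tin')[:2]])
A=cv2.resize(a['pixels'][205:285,85:165],None,fx=4.8,fy=4.8,interpolation=cv2.INTER_CUBIC)
B=cv2.resize(b['pixels'][155:235,95:175],None,fx=4.8,fy=4.8,interpolation=cv2.INTER_CUBIC)
cv2.imwrite('pics/c8.png',np.hstack([A,B])[:,:,::-1])
E
```

```text
clock: 27.27
eef_pos: [595.5, 308.0, 27.3]
eef_rot: [3.131, 0.019, -0.049]
wrist_force: [-3.3, -1.0, 6.2]
finger_gap: 25.9
clock: 27.93
eef_pos: [595.5, 308.1, 27.3]
eef_rot: [3.131, 0.019, -0.049]
wrist_force: [0.1, -0.2, 0.0]
finger_gap: 47.0
clock: 28.6
eef_pos: [556.8, 307.9, 129.7]
eef_rot: [3.132, 0.016, -0.05]
wrist_force: [-0.1, -0.1, 0.8]
finger_gap: 47.1
clock: 29.27
eef_pos: [466.7, 165.5, 130.9]
eef_rot: [3.132, 0.015, -0.051]
wrist_force: [0.4, 0.4, 0.1]
finger_gap: 0.4
[]
[]
```

View pics/c8.png

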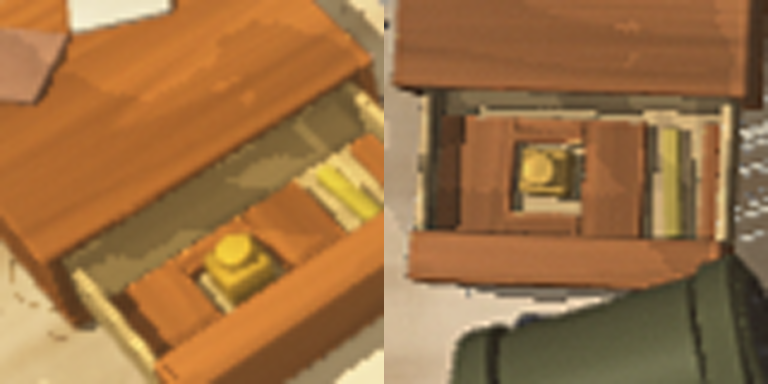

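Tin stands in the well, inside its rim (left panel (238,265), right (545,172)). Now go in front of the drawer and push.

```bash
python3 -m crank '[{"offset":[0,0.010,0],"spin":0},{"offset":[0.002,0.030,0],"spin":0},{"offset":[0.006,0.055,0],"spin":0},{"offset":[0.010,0.080,0],"spin":0},{"offset":[0.014,0.100,0],"spin":0},{"offset":[0.015,0.115,0],"spin":0},{"offset":[0.015,0.122,-0.010],"spin":0},{"offset":[0.015,0.125,-0.025],"spin":0}]' 0
python3 -m crank '[{"offset":[0,0,-0.015],"spin":0},{"offset":[0,0,-0.030],"spin":0},{"offset":[0,0,-0.045],"spin":0},{"offset":[0,0,-0.060],"spin":0},{"offset":[0,0,-0.070],"spin":0},{"offset":[0,0,-0.075],"spin":0},{"offset":[0,0,-0.078],"spin":0},{"offset":[0,0,-0.078],"spin":0}]'
python3 -m crank '[{"offset":[0.002,0,0],"spin":0},{"offset":[0.006,0,0],"spin":0},{"offset":[0.011,0,0],"spin":0},{"offset":[0.016,0,0],"spin":0},{"offset":[0.020,0,0],"spin":0},{"offset":[0.023,0,0],"spin":0},{"offset":[0.025,0,0],"spin":0},{"offset":[0.026,0,0],"spin":0}]'
```

```text
clock: 30.13
eef_pos: [482.0, 295.2, 105.7]
eef_rot: [3.134, 0.013, -0.049]
wrist_force: [-0.8, -1.0, -0.4]
finger_gap: 0.7
clock: 30.8
eef_pos: [481.9, 295.2, 27.4]
eef_rot: [3.134, 0.014, -0.049]
wrist_force: [0.0, -0.8, 0.1]
finger_gap: 0.5
clock: 31.47
eef_pos: [508.2, 295.2, 27.3]
eef_rot: [3.134, 0.014, -0.049]
wrist_force: [-0.1, 0.2, -0.6]
finger_gap: 0.2
```

```bash
python3 -m crank '[{"offset":[0.001,-0.001,0],"spin":0},{"offset":[0.002,-0.002,0],"spin":0},{"offset":[0.003,-0.003,0],"spin":0},{"offset":[0.004,-0.004,0],"spin":0},{"offset":[0.005,-0.004,0],"spin":0},{"offset":[0.006,-0.004,0],"spin":0},{"offset":[0.007,-0.004,0],"spin":0},{"offset":[0.008,-0.004,0],"spin":0}]'
python3 -m crank '[{"offset":[0.001,0,0],"spin":0},{"offset":[0.002,0,0],"spin":0},{"offset":[0.003,0,0],"spin":0},{"offset":[0.004,0,0],"spin":0},{"offset":[0.005,0,0],"spin":0},{"offset":[0.006,0,0],"spin":0},{"offset":[0.007,0,0],"spin":0},{"offset":[0.008,0,0],"spin":0}]'
```

```text
clock: 32.13
eef_pos: [516.3, 291.2, 27.3]
eef_rot: [3.134, 0.014, -0.049]
wrist_force: [0.6, 0.6, 0.1]
finger_gap: 0.6
clock: 32.8
eef_pos: [523.7, 291.1, 27.3]
eef_rot: [3.133, 0.015, -0.049]
wrist_force: [-6.1, -1.7, 4.1]
finger_gap: 0.4
```

```bash
python3 -m crank '[{"offset":[0.001,0,0],"spin":0},{"offset":[0.002,0,0],"spin":0},{"offset":[0.004,0,0],"spin":0},{"offset":[0.006,0,0],"spin":0},{"offset":[0.008,0,0],"spin":0},{"offset":[0.010,0,0],"spin":0},{"offset":[0.012,-0.001,0],"spin":0},{"offset":[0.014,-0.001,0],"spin":0}]'
python3 -m crank '[{"offset":[0.002,0,0],"spin":0},{"offset":[0.004,0,0],"spin":0},{"offset":[0.006,0,0],"spin":0},{"offset":[0.008,0,0],"spin":0},{"offset":[0.010,0,0],"spin":0},{"offset":[0.012,0,0],"spin":0},{"offset":[0.014,-0.001,0],"spin":0},{"offset":[0.016,-0.001,0],"spin":0}]'
```

```text
clock: 33.47
eef_pos: [537.0, 290.3, 27.2]
eef_rot: [3.133, 0.017, -0.048]
wrist_force: [-6.3, 0.8, 3.3]
finger_gap: 0.6
clock: 34.13
eef_pos: [552.2, 289.6, 27.0]
eef_rot: [3.133, 0.019, -0.048]
wrist_force: [-7.0, 0.8, 3.2]
finger_gap: 0.2
```

```bash
python3 -m crank '[{"offset":[0.002,0,0],"spin":0},{"offset":[0.004,0,0],"spin":0},{"offset":[0.006,0,0],"spin":0},{"offset":[0.008,0,0],"spin":0},{"offset":[0.010,0,0],"spin":0},{"offset":[0.012,0,0],"spin":0},{"offset":[0.014,-0.001,0],"spin":0},{"offset":[0.016,-0.001,0],"spin":0}]'
python3 -m crank '[{"offset":[0.002,0,0],"spin":0},{"offset":[0.004,0,0],"spin":0},{"offset":[0.006,0,0],"spin":0},{"offset":[0.008,0,0],"spin":0},{"offset":[0.010,0,0],"spin":0},{"offset":[0.012,0,0],"spin":0},{"offset":[0.014,-0.001,0],"spin":0},{"offset":[0.016,-0.001,0],"spin":0}]'
python3 -m crank '[{"offset":[0.002,0,0],"spin":0},{"offset":[0.004,0,0],"spin":0},{"offset":[0.006,0,0],"spin":0},{"offset":[0.008,0,0],"spin":0},{"offset":[0.010,0,0],"spin":0},{"offset":[0.012,0,0],"spin":0},{"offset":[0.014,-0.001,0],"spin":0},{"offset":[0.016,-0.001,0],"spin":0}]'
```

```text
clock: 34.8
eef_pos: [567.4, 288.9, 26.9]
eef_rot: [3.133, 0.021, -0.048]
wrist_force: [-7.3, 0.8, 3.3]
finger_gap: 0.5
clock: 35.47
eef_pos: [582.6, 288.2, 26.8]
eef_rot: [3.133, 0.023, -0.048]
wrist_force: [-6.5, 1.5, 2.7]
finger_gap: 0.6
clock: 36.13
eef_pos: [597.8, 287.6, 26.6]
eef_rot: [3.133, 0.026, -0.047]
wrist_force: [-7.5, 0.6, 3.7]
finger_gap: 0.5
```

```bash
python3 -m crank '[{"offset":[0.0015,0,0],"spin":0},{"offset":[0.003,0,0],"spin":0},{"offset":[0.0045,0,0],"spin":0},{"offset":[0.006,0,0],"spin":0},{"offset":[0.007,0,0],"spin":0},{"offset":[0.008,0,0],"spin":0},{"offset":[0.009,0,0],"spin":0},{"offset":[0.010,-0.001,0],"spin":0}]'
python3 -m crank '[{"offset":[0.0007,0,0],"spin":0},{"offset":[0.0014,0,0],"spin":0},{"offset":[0.0021,0,0],"spin":0},{"offset":[0.0028,0,0],"spin":0},{"offset":[0.0034,0,0],"spin":0},{"offset":[0.004,0,0],"spin":0},{"offset":[0.0044,0,0],"spin":0},{"offset":[0.0048,0,0],"spin":0}]'
```

```text
clock: 36.8
eef_pos: [607.0, 287.0, 26.6]
eef_rot: [3.133, 0.027, -0.047]
wrist_force: [-7.3, 5.7, 1.5]
finger_gap: 0.4
clock: 37.47
eef_pos: [611.2, 286.9, 26.5]
eef_rot: [3.133, 0.029, -0.047]
wrist_force: [-7.7, -1.7, 3.4]
finger_gap: 0.6
```

```bash
python3 -m crank '[{"offset":[0.0003,0,0],"spin":0},{"offset":[0.0006,0,0],"spin":0},{"offset":[0.0009,0,0],"spin":0},{"offset":[0.0012,0,0],"spin":0},{"offset":[0.0015,0,0],"spin":0},{"offset":[0.0018,0,0],"spin":0},{"offset":[0.002,0,0],"spin":0},{"offset":[0.0022,0,0],"spin":0}]'
```

```text
clock: 38.13
eef_pos: [612.7, 286.8, 26.6]
eef_rot: [3.132, 0.031, -0.047]
wrist_force: [-6.2, -2.2, 4.0]
finger_gap: 0.5
```

```bash
python3 -m crank '[{"offset":[0.0003,0,0],"spin":0},{"offset":[0.0006,0,0],"spin":0},{"offset":[0.0009,0,0],"spin":0},{"offset":[0.0012,0,0],"spin":0},{"offset":[0.0015,0,0],"spin":0},{"offset":[0.0018,0,0],"spin":0},{"offset":[0.002,0,0],"spin":0},{"offset":[0.0022,0,0],"spin":0}]'
```

```text
clock: 38.8
eef_pos: [614.2, 286.7, 26.6]
eef_rot: [3.131, 0.033, -0.047]
wrist_force: [-6.4, -1.6, 5.4]
finger_gap: 0.4
```

```bash
python3 -m crank '[{"offset":[0.0003,0,0],"spin":0},{"offset":[0.0006,0,0],"spin":0},{"offset":[0.0009,0,0],"spin":0},{"offset":[0.0012,0,0],"spin":0},{"offset":[0.0014,0,0],"spin":0},{"offset":[0.0016,0,0],"spin":0},{"offset":[0.0018,0,0],"spin":0},{"offset":[0.0018,0,0],"spin":0}]'
```

```text
clock: 39.47
eef_pos: [615.3, 286.6, 26.6]
eef_rot: [3.131, 0.035, -0.047]
wrist_force: [-6.4, -1.6, 4.1]
finger_gap: 0.6
```

```bash
python3 -m crank '[{"offset":[0.0002,0,0],"spin":0},{"offset":[0.0004,0,0],"spin":0},{"offset":[0.0006,0,0],"spin":0},{"offset":[0.0008,0,0],"spin":0},{"offset":[0.001,0,0],"spin":0},{"offset":[0.0012,0,0],"spin":0},{"offset":[0.0013,0,0],"spin":0},{"offset":[0.0013,0,0],"spin":0}]'
```

```text
clock: 40.13
eef_pos: [616.0, 286.6, 26.6]
eef_rot: [3.13, 0.037, -0.047]
wrist_force: [-7.0, -1.4, 4.1]
finger_gap: 0.5
```

```bash
python3 -m crank '[{"offset":[0.0002,0,0],"spin":0},{"offset":[0.0005,0,0],"spin":0},{"offset":[0.0008,0,0],"spin":0},{"offset":[0.0011,0,0],"spin":0},{"offset":[0.0013,0,0],"spin":0},{"offset":[0.0014,0,0],"spin":0},{"offset":[0.0014,0,0],"spin":0},{"offset":[0.0014,0,0],"spin":0}]'
```

```text
clock: 40.8
eef_pos: [616.6, 286.5, 26.7]
eef_rot: [3.129, 0.039, -0.047]
wrist_force: [-7.3, -1.7, 4.1]
finger_gap: 0.5
```

```bash
python3 -m crank '[{"offset":[0.0002,0,0],"spin":0},{"offset":[0.0004,0,0],"spin":0},{"offset":[0.0006,0,0],"spin":0},{"offset":[0.0008,0,0],"spin":0},{"offset":[0.001,0,0],"spin":0},{"offset":[0.0012,0,0],"spin":0},{"offset":[0.0013,0,0],"spin":0},{"offset":[0.0013,0,0],"spin":0}]'
```

```text
clock: 41.47
eef_pos: [617.2, 286.5, 26.6]
eef_rot: [3.129, 0.041, -0.046]
wrist_force: [-7.2, -1.8, 4.3]
finger_gap: 0.2
```

```bash
python3 -m crank '[{"offset":[0.0002,0,0],"spin":0},{"offset":[0.0005,0,0],"spin":0},{"offset":[0.0008,0,0],"spin":0},{"offset":[0.0011,0,0],"spin":0},{"offset":[0.0013,0,0],"spin":0},{"offset":[0.0014,0,0],"spin":0},{"offset":[0.0014,0,0],"spin":0},{"offset":[0.0014,0,0],"spin":0}]'
```

```text
clock: 42.13
eef_pos: [617.6, 286.4, 26.7]
eef_rot: [3.128, 0.043, -0.046]
wrist_force: [-10.1, -2.2, 6.6]
finger_gap: 0.3
```

Stop felt again. Retreat.

```bash
python3 -m crank '[{"offset":[-0.010,0,0],"spin":0},{"offset":[-0.030,0.001,0],"spin":0},{"offset":[-0.060,0.003,0],"spin":0},{"offset":[-0.095,0.005,0],"spin":0},{"offset":[-0.125,0.007,0],"spin":0},{"offset":[-0.140,0.007,0.020],"spin":0},{"offset":[-0.140,0.007,0.050],"spin":0},{"offset":[-0.140,0.007,0.085],"spin":0}]'
python3 -m crank '[{"offset":[0,-0.020,0.02],"spin":0},{"offset":[0,-0.050,0.04],"spin":0},{"offset":[0,-0.085,0.06],"spin":0},{"offset":[0,-0.120,0.08],"spin":0},{"offset":[0,-0.160,0.08],"spin":0},{"offset":[0,-0.200,0.08],"spin":0},{"offset":[0,-0.230,0.08],"spin":0},{"offset":[0,-0.250,0.08],"spin":0}]'
python3 -m crank '[{"offset":[0,0,0],"spin":0},{"offset":[0,0,0],"spin":0},{"offset":[0,0,0],"spin":0},{"offset":[0,0,0],"spin":0},{"offset":[0,0,0],"spin":0},{"offset":[0,0,0],"spin":0},{"offset":[0,0,0],"spin":0},{"offset":[0,0,0],"spin":0}]'
python3 - <<'E'
from h import *
a=snap('scene');b=snap('top')
for n in['drawer','polishing_stone','wax_long','trim_tool','agate_cup']:
  print(n,[[np.round(x['location']) for x in manip.search_frame(p,n)[:1]] for p in(a,b)])
A=a['pixels'][60:300,40:350];B=b['pixels'][60:300,60:440]
cv2.imwrite('pics/c9.png',np.hstack([A,B])[:,:,::-1])
E
```

```text
clock: 42.8
eef_pos: [476.1, 293.2, 111.7]
eef_rot: [3.126, 0.046, -0.045]
wrist_force: [0.8, 0.6, 0.1]
finger_gap: 0.7
clock: 43.47
eef_pos: [475.9, 40.6, 192.0]
eef_rot: [3.126, 0.045, -0.047]
wrist_force: [-0.6, 0.5, -0.1]
finger_gap: 0.8
clock: 44.13
eef_pos: [475.9, 41.0, 192.0]
eef_rot: [3.126, 0.045, -0.046]
wrist_force: [0.9, 0.5, -0.2]
finger_gap: 0.4
drawer [[array([617., 291.,  50.])], [array([626., 283.,  52.])]]
polishing_stone [[array([535., -20.,  21.])], []]
wax_long [[array([ 638., -265.,    9.])], [array([ 644., -264.,   10.])]]
trim_tool [[], [array([620., 280.,  49.])]]
agate_cup [[array([ 589., -370.,   45.])], [array([ 584., -415.,   54.])]]
```

View pics/c9.png

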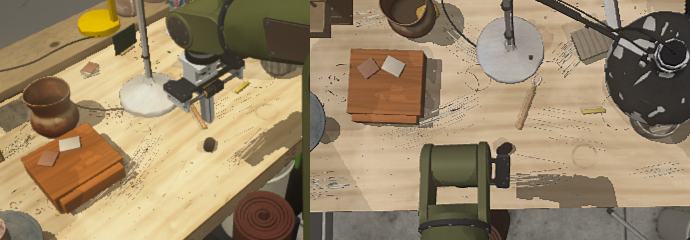

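Drawer is shut, with the front proud as at the start, 1.5 s after release (left panel (85,185), right (387,118)). The bystanders are in place and the arm is clear of everything.

```bash
python3 -c "
from cell import manip
print(manip.sign_off())"
```

```text
the job is handed in; nothing more can be done
None
```

The tin is in the drawer's square well and the drawer is shut on its catch. I handed the job in at about 44 s; no verdict was reported.

- **Opening:** I pressed the drawer front in small steps at about 6–8 N. It reached the catch's stop after about 11 mm, at 10 N along x (about 13 N in all). I then pulled the fingers back, and the drawer sprang open by itself.
- **Tin:** I gripped it both ways to centre it, then set it down in the well. It touched the floor at the expected height, and the picture after letting go shows it upright and inside the well.
- **Closing:** I pushed the drawer gently to its stop, with readings up to about 12 N in all, and released it. About 1.5 s later the camera measured the drawer front in its original place, within about 3 mm.
- **Other things:** In the last picture the stone, wax stick, loop tool and cup look unmoved.

**Checks that disagreed or failed:**
- **Tin size:** it measured about 26–27 mm across, both in the pictures and between the fingers, not the 34 mm given. It sits loosely in the well as a result.
- **Networks:** in the last look they mislabelled the loop tool. The cup came back about 50 mm off in one view, where the arm hid part of it. They missed the stone in one view, and did not find the tin in the well, so those checks rest on the pictures.
- **Force readings:** I only had a force reading at the end of each move, so brief peaks in between were not seen.

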